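# Stow the diagnostic scanner under the laptop riser

### The arm

A 6-joint arm with a two-finger parallel gripper is mounted at the origin on the work surface. World frame = base frame: x ahead of the robot, y to its left, z up, the work surface at z = 0. Lengths are in m, angles in rad, forces in N, time in s.
With the tool pointing down it reaches from about 0.4 to 0.825 m from the base axis. Payload 7 kg.
Tool frame: the origin (TCP) lies at the centre of the arm's flange, where the gripper is bolted on; the fingertips stand 178 mm ahead of it and the grasp point (between the pads) lies 159 mm ahead of it (arm.tip_reach is the distance from the TCP to the fingertips, in m); z points along the fingers, y is the direction in which the jaws open and shut (so a half turn about z gives the same grasp; the last joint's range is limited). The gripper opens to 88 mm and grips with 3 to 60 N. Pads are 19 mm wide; open, the fingers measure 130 mm over their backs; the gripper's body (78 mm by 193 mm) begins 47 mm behind the grasp point.
Start: joints at [1.439, 0.359, 0.012, 0, -1.224, -0.288], TCP at [0.275, 0.616, 0.405] pointing down, gripper open.
Joint ranges: [-3.07, 3.07], [-1.43, 2.12], [-1.02, 1.25], [-3.03, 1.67], [-3.05, -0], [-3.03, 3.03]. Speed limits (rad/s): [2.39, 2.39, 3.01, 3.14, 3.14, 3.14].

### API

Orientations are given as [roll, pitch, yaw] about the fixed x, y, z axes, in that order (R = Rz(yaw) Ry(pitch) Rx(roll)).
In Python, from station import arm gives the robot as it stands.
- The arm moves only by the shell command python3 -m inch 'ROWS' [OPENING] [FORCE]. ROWS is JSON, a list that holds one entry, the list of rows, each a list of 6 numbers: the shift along the world's x, y, z in units of 200 mm (1.0 is 200 mm), then the turn, a rotation vector about the world's x, y, z in units of 180 degrees (1.0 is 180 degrees). A call has 1 to 8 rows; each row is the pose to reach, as a shift and turn from the pose commanded when the call began, turning the shorter way round; what a row does not reach only later rows make up. A row lasts 1/8 s, in which the tool goes at most 62.5 mm and 10.7 degrees, less where a joint would pass 70% of its speed; a pose out of reach is approached as far as the arm can. A call with a number of a shift or a turn outside -1 to 1 is refused whole. A call with a gripper value outside its range is refused whole. OPENING is the finger opening in mm, from 0 to 87.6, set as the call begins (- or left out, the last holds). The fingers move at their own pace and stop on an object; FORCE is the grip in N (left out, the last holds). Time passes only in rows, so rows that repeat a pose let the fingers close. It gives the time, the measured TCP pose, the force and the opening at its end, in the units of the state.
- arm.get_state(): the state, without advancing time (a new reading comes with each control period).
- arm.grab_frame(name): name is "scene" or "top" or "wrist"; returns the picture (420x560x3 uint8, blue, green, red); there is no depth.
- arm.camera_params(name): a dict with "vertical_fov" (degrees; the focal length in pixels is half the picture's height over the tangent of half this angle, whatever the lens; pixels are square), "cx", "cy" (the principal point, pixels), "pose" (4x4, takes a point from camera to world coordinates). Camera axes: x right, y down, z forward; pixel columns grow to the right and rows downward; lengths in m; the calibration is good to about 2 mm. A picture is of the moment at which its call begins: read the wrist's pose just before it. camera_params takes no time and is no camera call; for the wrist camera it gives the pose at the moment of the call.
- arm.job_done(): hands the job in, once; it reports no verdict.
Trained networks look in the newest picture that a camera, given by its name, has taken for a name from the list of things; names that differ only in an ending like _2 or _b are one class to them, and where a whole thing is asked for, a point or a joint stands for the part that bears it (a point fixed in the world has none). Each returns a list of dicts, best first, with "score" (0 to 1); they miss things now and then, are a little off and sometimes report something else, mostly with a low value. They report only what shows in the picture. A call takes as long as a camera call. They do not tell look-alikes from the thing itself.
- arm.search_frame(target, camera): "box" ([left, top, right, bottom] in pixels, round what is visible of it).
- arm.regions_of(target, camera): "region" (420x560 bool, what is visible of it) and "box" ([left, top, right, bottom] in pixels, round what is visible of it).
The state is a dict: "t": time; "q": joint angles; "qd": joint speeds; "joint_efforts": joint torques, N m; "eef_pos": TCP position; "ee_rot": TCP orientation; "force": force on the tool from outside, world axes, zero at the start; "moment": the same for the moment, N m; "width": finger opening in m.
Only numpy, scipy, OpenCV 4.12 (cv2) and the standard library are available. Lean on these libraries where they do the work, as an engineer would, in place of code of your own. Each camera call takes 0.05 s, during which the arm holds its last target.

### The job

Put the teal handheld scanner away in its bay under the laptop riser: screen up and orange nose first, slide it between the yellow guides until the nose meets the black rubber stop at the back, gently, without banging or jamming it against the bay. Then swing the red keeper bar across behind its tail as far as it goes, so that it cannot slide out, and leave everything else on the table where it is.

Things in the scene. Friction and masses are not known exactly. Their poses are not given: they have to be found in the camera images.
- scanner: Handheld diagnostic scanner, a flat teal block 165 long x 60 wide x 30 mm high, 350 g or so, orange nose end, black rubber tail end, blue screen on top. Origin: centre of its underside; +x along its length to the orange nose, +z up out of the screen. It starts lying screen up on the table.
- scanner_nose (a point): Middle of the orange end face of the scanner, 82.5 mm along +x from its origin, 15 mm up.
- scanner_tail (a point): Middle of the black tail end face of the scanner, 82.5 mm along -x from its origin, 15 mm up.
- riser: Aluminium laptop riser fixed to the table, a closed laptop on it. Origin on the table below the front edge of its top plate, at the middle of the scanner bay's mouth; +x points into the bay, +z up. The plate covers x 0 to 250, y -240 to +100 mm; its underside is 58 mm above the table, the laptop's top 80 mm. The bay is the lane along y = 0 on the bare table under the plate.
- bay_mouth (a point): Middle of the bay's mouth (the riser's origin and axes). Two yellow guides 24 mm high run at both sides of the lane from riser x = 0 to 130 mm, 74 mm apart inside; in front of the plate they flare out to about 90 mm apart at x = -25 mm.
- bay_stop (a point): Middle of the black rubber stop's face at the back of the bay: riser x = 125 mm, y = 0, 15 mm up. With the scanner fully home its nose is here, and the last 40 mm of its tail end stick out in front of the plate (tail at riser x = -40 mm).
- keeper (a joint): Angle of the red keeper bar, which pivots on an upright pin at riser x = -54, y = -72 mm. At 0 it points along riser -y (away from the lane), at pi/2 along riser -x, at pi (its limit, closed) along riser +y, across the lane 8 mm behind the stowed tail. It starts at 0.7 to 1.25, clear of the lane, turns easily and stays where it is left.
- keeper_knob (a point): On the axis of the red upright round knob (16 mm across, from 16 to 62 mm above the table) near the bar's free end, at 55 mm height, 92 mm from the pivot. The bar itself is 100 mm long, 12 mm wide, 10 to 22 mm above the table.
- tape_roll: Bystander: white roll of tape lying flat, 90 mm across, 22 mm high. Origin: centre of its underside.
- brake_pad: Bystander: dark brake pad lying flat, 55 x 115 x 16 mm. Origin: centre of its underside.
- spray_can: Bystander: red-labelled spray can standing, 66 mm across, 190 mm high. Origin: centre of its underside.
- mug: Bystander: blue mug standing, 80 mm across, 92 mm high. Origin: centre of its underside.
- screwdriver: Bystander: orange-handled screwdriver lying on the table. Origin: centre of its underside.
- wrench: Bystander: steel spanner lying on the table, 190 mm long. Origin: centre of its underside.
- impact_socket: Bystander: dark steel socket standing, 38 mm across, 60 mm high. Origin: centre of its underside.
Not all that is in view belongs to the job. There is more than one size of the scanner; the job needs the middle-sized.

How it is judged:
On the way, in this order (a step that is already met when the one before it is completed fails the run):
1. the scanner's nose is at least 50 mm in under the riser while the keeper is still open (below 2 rad) (x of scanner_nose in the frame of riser above 0.05 m and value of joint keeper below 2 rad), for 0.2 s.
2. the keeper is closed (above 2.95 rad) behind the scanner (x of scanner_nose in the frame of riser above 0.113 m and value of joint keeper above 2.95 rad), for 0.2 s.
At the end, for the whole second after the job is handed in: The scanner lies screen up on the table in the bay, nose inwards within 12 mm of the rubber stop, in line with the lane (15 mm, 0.2 rad), at rest, and the keeper bar is closed behind it (above 2.95 rad of its 3.14) (all of step 2 and y of scanner_nose in the frame of riser between -0.015 and 0.015 m and angle between the x axis of scanner and the x axis of riser, either way round below 0.2 rad and angle between scanner's own z axis and vertical below 0.1 rad and height (world z) of scanner below 0.01 m and linear speed of scanner below 0.02 m/s); the robot touches nothing.
It fails at once if the scanner is banged or jammed against the riser, its bay or the keeper with more than 30 N (contact force between scanner and riser above 30 N).
It fails at once if a bystander is moved by more than 30 mm (distance of any of tape_roll, brake_pad, spray_can, mug, screwdriver, wrench, impact_socket from where it was at the start of the episode above 0.03 m).
It also fails if it takes over 69 s, if anything falls off the work surface, if the arm or the gripper's body presses on something with over 40 N, if the wrist force passes 120 N, or if a joint passes its speed limit or range.

## Working session

There is one attempt and no reset: what is moved stays moved. The work goes in short steps, Python scripts to look and compute and a shell command to move; the robot and the scene stay as the last step left them, time stands still between calls to the robot, and variables do not carry over. Pictures are saved under pics/ and viewed, and the job is handed in when it is done.

```bash
ls; mkdir -p pics; python3 - <<'E'
from station import arm
import cv2
for n in ["scene","top","wrist"]:
    cv2.imwrite(f"pics/{n}0.png",arm.grab_frame(n))
    p=arm.camera_params(n);print(n,p["vertical_fov"],p["cx"],p["cy"],p["pose"].round(3).tolist() if hasattr(p["pose"],"round") else p["pose"])
s=arm.get_state();print(s["t"],s["eef_pos"],s["ee_rot"],s["width"],s["force"])
E
```

```text
pics
scene 49.12728607056464 279.02047371742515 209.58600121344745 [[-0.596, 0.621, -0.509, 1.107], [0.803, 0.47, -0.366, 0.204], [0.012, -0.627, -0.779, 0.932], [0.0, 0.0, 0.0, 1.0]]
top 52.26262723049687 277.1794509730485 207.68219711542878 [[0.004, -0.978, 0.209, 0.305], [-1.0, -0.004, 0.0, -0.213], [0.001, -0.209, -0.978, 1.133], [0.0, 0.0, 0.0, 1.0]]
wrist 60.881324258266204 281.8715052251814 212.46469016901565 [[-0.408, -0.876, -0.258, 0.344], [-0.913, 0.392, 0.116, 0.585], [-0.001, 0.283, -0.959, 0.385], [0.0, 0.0, 0.0, 1.0]]
0.15 [0.27506371 0.61626929 0.40394168] [ 3.14034752e+00 -1.30470500e-04 -4.19903682e-01] 0.08775566889991232 [ 0.3974208  -0.1237791  -0.49352938]
```

View pics/scene0.png

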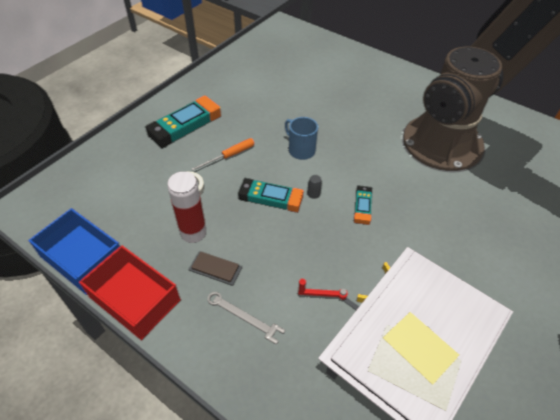

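View pics/top0.png

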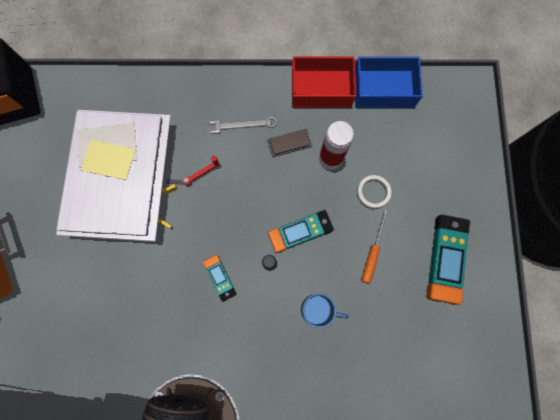

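View pics/wrist0.png

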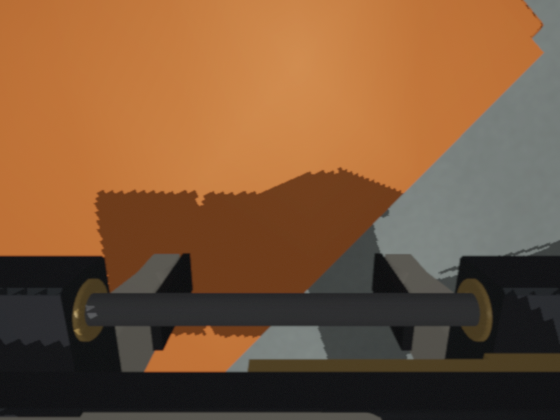

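Scanner candidates in the top view are a small one at (219,278), a middle one at (301,231) and a large one at (449,260). I'll measure them and check with a close crop.

```bash
cat > h.py <<'E'
from station import arm
import numpy as np, cv2
def ray(n,uv,P=None):
    p=P or arm.camera_params(n); T=np.array(p["pose"]); f=210/np.tan(np.radians(p["vertical_fov"])/2)
    uv=np.atleast_2d(uv).astype(float)
    d=np.c_[(uv[:,0]-p["cx"])/f,(uv[:,1]-p["cy"])/f,np.ones(len(uv))]@T[:3,:3].T
    return T[:3,3],d
def unp(n,uv,z):
    o,d=ray(n,uv); return (o+d*((z-o[2])/d[:,2])[:,None])[:,:2]
def proj(n,X):
    p=arm.camera_params(n); T=np.array(p["pose"]); f=210/np.tan(np.radians(p["vertical_fov"])/2)
    c=(np.atleast_2d(X)-T[:3,3])@T[:3,:3]
    return np.c_[c[:,0]/c[:,2]*f+p["cx"],c[:,1]/c[:,2]*f+p["cy"]]
E
python3 - <<'E'
from h import *
im=arm.grab_frame("top")
for t in ["scanner","riser","keeper","keeper_knob"]:
    for r in arm.regions_of(t,"top")[:4]:
        m=r["region"].astype(np.uint8)
        c=max(cv2.findContours(m,0,2)[0],key=len)[:,0]
        print(t,round(r["score"],2),np.round(r["box"]).tolist())
        z={"scanner":.03}.get(t,.08 if t=="riser" else .022)
        w=unp("top",c,z).astype(np.float32)*1000
        print("   ",[np.round(a,1) for a in cv2.minAreaRect(w)])
def crop(im,x0,y0,x1,y1,k,fn): cv2.imwrite(fn,cv2.resize(im[y0:y1,x0:x1],None,fx=k,fy=k,interpolation=cv2.INTER_CUBIC))
crop(im,200,190,360,300,5,"pics/c1.png")
crop(im,50,100,230,250,4,"pics/c2.png")
E
```

```text
scanner 0.92 [270.0, 212.0, 334.0, 254.0]
    [array([ 478.4, -274.2]), array([ 62.5, 168.3]), np.float64(21.5)]
scanner 0.81 [425.0, 214.0, 469.0, 303.0]
    [array([ 410.2, -653.5]), array([ 90.2, 224.9]), np.float64(79.5)]
scanner 0.78 [206.0, 256.0, 238.0, 299.0]
    [array([357.2, -66.8]), array([115.4,  40.2]), np.float64(27.5)]
riser 0.94 [58.0, 108.0, 221.0, 237.0]
    [array([615. , 135.7]), array([387.3, 337.4]), np.float64(86.6)]
riser 0.31 [269.0, 212.0, 335.0, 254.0]
    [array([ 470.8, -271.7]), array([ 57.9, 157.5]), np.float64(21.4)]
riser 0.25 [207.0, 115.0, 272.0, 135.0]
    [array([ 754.1, -118.3]), array([ 35.9, 168.3]), np.float64(6.6)]
keeper 0.61 [57.0, 108.0, 221.0, 247.0]
    [array([633.7, 154.4]), array([414.6, 356.1]), np.float64(87.6)]
keeper 0.6 [187.0, 155.0, 222.0, 187.0]
    [array([640.4, -11.3]), array([ 30.6, 111.1]), np.float64(44.9)]
keeper 0.15 [305.0, 290.0, 347.0, 326.0]
    [array([ 272.4, -324.8]), array([103.9,  82. ]), np.float64(45.1)]
keeper_knob 0.35 [356.0, 175.0, 394.0, 208.0]
    [array([ 586.7, -470.5]), array([88.1, 94.4]), np.float64(42.6)]
```

View pics/c1.png

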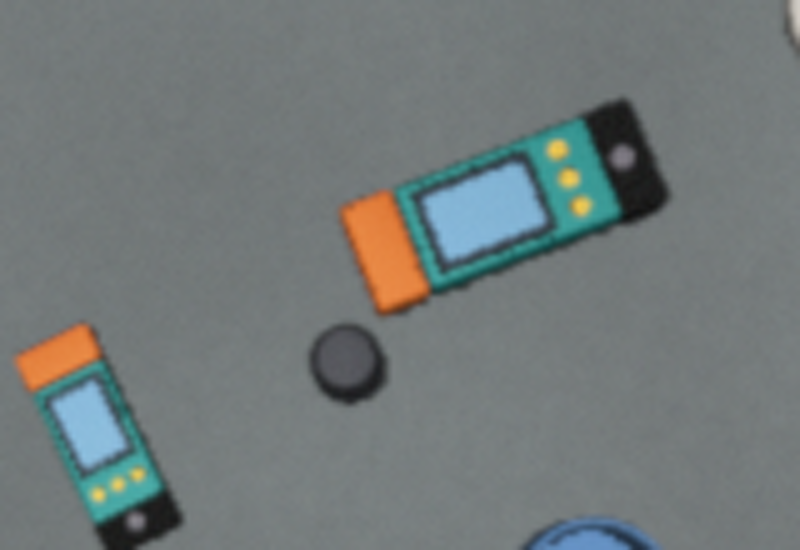

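View pics/c2.png

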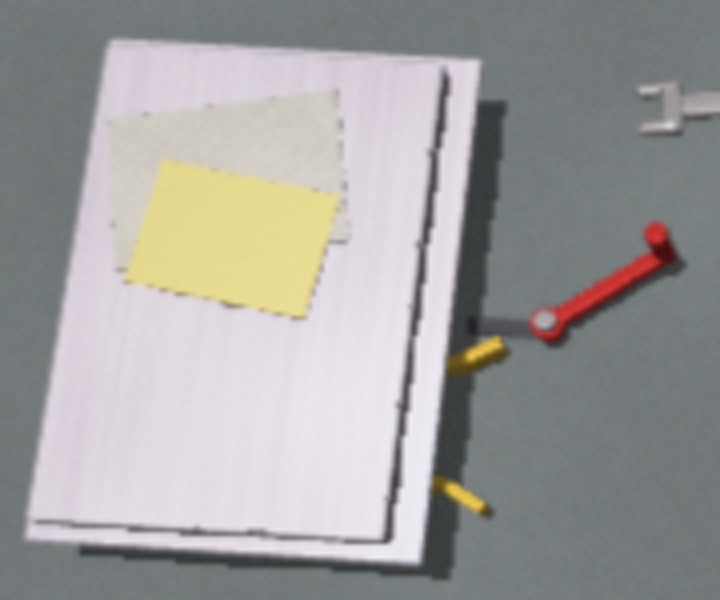

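The first crop shows the 168×62 mm scanner, with its orange nose at the left near (270,240) and its black tail at (330,220). That is the middle one. The second crop shows the plate's front edge, both yellow flares and the keeper with its pivot at (186,180). Next I'll fit the riser pose.

```bash
python3 - <<'E'
from h import *
from scipy.optimize import least_squares
c=lambda x,y:(x/4+50-.375,y/4+100-.375)
# riser pts, pixel
obs=[([0,-.240,.062],c(481,60)),([0,.1,.062],c(420,565)),([-.025,-.048,.024],c(506,343)),([-.025,.048,.024],c(490,513)),([-.054,-.072,.024],c(545,321))]
X=np.array([o[0] for o in obs]);U=np.array([o[1] for o in obs])
def W(p,X): 
    a=p[2];return np.c_[X[:,0]*np.cos(a)-X[:,1]*np.sin(a)+p[0],X[:,0]*np.sin(a)+X[:,1]*np.cos(a)+p[1],X[:,2]]
r=least_squares(lambda p:(proj("top",W(p,X))-U).ravel(),[.58,.02,1.5],loss="soft_l1")
p=r.x;print("riser",p,np.degrees(p[2]));print((proj("top",W(p,X))-U).round(2).tolist())
k=unp("top",[c(656,229)],.062)[0];pv=W(p,np.array([[-.054,-.072,0]]))[0,:2]
R=np.array([[np.cos(p[2]),-np.sin(p[2])],[np.sin(p[2]),np.cos(p[2])]])
kr=R.T@(k-p[:2]);d=kr-[-.054,-.072];print("knob",k,kr,np.hypot(*d),"ang",np.arctan2(-d[0],-d[1]),"pivot",pv)
for n in ["scanner","riser"]: pass
s=arm.get_state();print(s["t"])
P=lambda x,y:W(p,np.array([[x,y,0]]))[0,:2].round(4)
print("lane -.25",P(-.25,0),"-.12",P(-.12,0),"stop",P(.125,0))
# scanner corners in top view at z=.03
cc=lambda x,y:(x/5+200-.4,y/5+190-.4)
q=unp("top",[cc(341,208),cc(383,315-2),cc(628,97),cc(669,192)],.03);print(q.round(4))
nose=(q[0]+q[1])/2;tail=(q[2]+q[3])/2;print(nose,tail,np.hypot(*(nose-tail)),np.degrees(np.arctan2(*(nose-tail)[::-1])))
E
```

```text
riser [0.54702904 0.0881909  1.52000527] 87.08988677740624
[[0.05, 0.16], [0.89, -0.22], [-1.07, 2.74], [-0.88, -4.43], [0.86, 0.16]]
knob [ 0.66878464 -0.04525931] [-0.12709668 -0.12837375] 0.09230993544052794 ang 0.9138511104621586 pivot [0.61619465 0.03060516]
0.4
lane -.25 [ 0.5343 -0.1615] -.12 [ 0.5409 -0.0317] stop [0.5534 0.213 ]
[[ 0.4772 -0.1883]
 [ 0.4226 -0.2104]
 [ 0.5369 -0.3389]
 [ 0.4863 -0.3593]]
[ 0.44993849 -0.1993438 ] [ 0.51158409 -0.34909701] 0.1619450643966297 112.3744154575548
```

```bash
python3 -m inch '[[[0.3,-0.05,0,0,0,0],[0.5,-0.35,0,0,0,0],[0.75,-0.6,0,0,0,0],[1,-0.8,0,0,0,0],[1,-1,0,0,0,0]]]' 84
python3 -m inch '[[[0.05,-0.3,0,0,0,0],[0.1,-0.6,0,0,0,0],[0.15,-0.85,0,0,0,0],[0.15,-1,0,0,0,0]]]'
python3 -m inch '[[[0,-0.3,0,0,0,-0.05],[0,-0.6,0,0,0,-0.1],[0,-0.9,0,0,0,-0.15],[0,-1,0,0,0,-0.2]]]'
python3 -m inch '[[[0,-0.3,0,0,0,-0.02],[0,-0.6,0,0,0,-0.04],[0,-0.9,0,0,0,-0.04],[0,-1,0,0,0,-0.04]]]'
```

```text
t: 1.02
eef_pos: [0.4772, 0.4149, 0.404]
ee_rot: [3.141, -0.0, -0.421]
force: [0.3, -0.6, 0.3]
width: 0.0842
t: 1.52
eef_pos: [0.5053, 0.214, 0.405]
ee_rot: [-3.141, -0.0, -0.421]
force: [-0.2, 1.0, -0.4]
width: 0.084
t: 2.02
eef_pos: [0.5045, 0.0136, 0.405]
ee_rot: [-3.141, -0.0, -1.056]
force: [0.1, -0.4, 0.0]
width: 0.0842
t: 2.52
eef_pos: [0.5046, -0.1864, 0.4047]
ee_rot: [3.141, -0.0, -1.177]
force: [0.4, 0.2, 0.2]
width: 0.0841
```

```bash
python3 -m inch '[[[0,-0.3,-0.1,0,0,-0.003],[0,-0.6,-0.2,0,0,-0.003],[0,-0.745,-0.4,0,0,-0.003],[0,-0.745,-0.5,0,0,-0.003],[0,-0.745,-0.5,0,0,-0.003]]]'
python3 - <<'E'
from h import *
im=arm.grab_frame("wrist");cv2.imwrite("pics/w1.png",im)
for r in arm.regions_of("scanner","wrist")[:2]:
    m=r["region"].astype(np.uint8);c=max(cv2.findContours(m,0,2)[0],key=len)[:,0]
    print(round(r["score"],2),r["box"],[np.round(a,1) for a in cv2.minAreaRect(unp("wrist",c,.03).astype(np.float32)*1000)])
E
```

```text
t: 3.15
eef_pos: [0.5044, -0.3329, 0.3029]
ee_rot: [3.139, 0.002, -1.184]
force: [0.1, -0.5, 0.2]
width: 0.0836
0.67 [237.1, 177.6, 320.2, 358.7] [array([ 498.4, -313.3]), array([59.8, 91. ]), np.float64(22.2)]
```

View pics/w1.png

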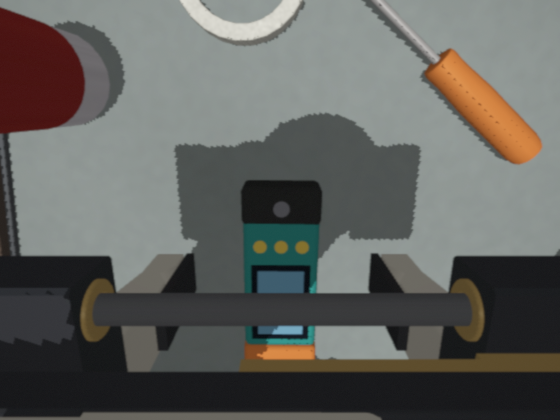

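The wrist view shows the tail end at (282,182), with the scanner centred between the fingers at column ~281. I'll check where the grip will land.

```bash
python3 - <<'E'
from h import *
s=arm.get_state();e=s["eef_pos"][:2]
t=unp("wrist",[(282,182),(245,230),(318,230),(246,340),(316,340)],.03);print(t.round(4))
y=s["ee_rot"][2];u=np.array([np.cos(y),np.sin(y)]);v=np.array([-u[1],u[0]])
print([(round(float((a-e)@u),4),round(float((a-e)@v),4)) for a in t])
E
```

```text
[[ 0.5142 -0.3544]
 [ 0.5262 -0.3095]
 [ 0.4749 -0.3305]
 [ 0.4913 -0.2188]
 [ 0.4372 -0.2409]]
[(0.0235, -0.0002), (-0.0135, 0.0279), (-0.0136, -0.0275), (-0.1107, 0.0299), (-0.1108, -0.0285)]
```

```bash
python3 -m inch '[[[0.015,-0.038,-0.2,0,0,-0.002],[0.015,-0.038,-0.4,0,0,-0.002],[0.015,-0.038,-0.52,0,0,-0.002],[0.015,-0.038,-0.585,0,0,-0.002],[0.015,-0.038,-0.585,0,0,-0.002]]]'
python3 -m inch '[[[0,0,0,0,0,0],[0,0,0,0,0,0],[0,0,0,0,0,0],[0,0,0,0,0,0],[0,0,0,0,0,0]]]' 50 25
```

```text
t: 3.88
eef_pos: [0.5086, -0.34, 0.1881]
ee_rot: [-3.141, -0.0, -1.189]
force: [-0.8, 0.0, 1.0]
width: 0.0843
t: 4.5
eef_pos: [0.5083, -0.3404, 0.1885]
ee_rot: [-3.141, -0.001, -1.189]
force: [-1.8, 0.9, 6.6]
width: 0.0599
```

```bash
cat > fit.py <<'E'
from h import *
from scipy.optimize import least_squares
c=lambda x,y:(x/4+50-.375,y/4+100-.375)
obs=[([0,-.240],c(481,60)),([0,.1],c(420,565)),([-.025,1],c(506,343)),([-.025,-1],c(490,513)),([-.054,-.072],c(545,321))]
def W(p,X):
    X=np.atleast_2d(X);a=p[2];return np.c_[X[:,0]*np.cos(a)-X[:,1]*np.sin(a)+p[0],X[:,0]*np.sin(a)+X[:,1]*np.cos(a)+p[1],X[:,2]]
U=np.array([o[1] for o in obs])
def X(p): return np.array([[0,-.24,p[3]],[0,.1,p[3]],[-.025,-p[4],.024],[-.025,p[4],.024],[-.054,-.072,.024]])
def f(p): return np.r_[(proj("top",W(p,X(p)))-U).ravel(),(p[3]-.062)/.002]
r=least_squares(f,[.58,.02,1.5,.062,.05]);p=r.x
if __name__=="__main__":
    print(p,f(p).round(2),arm.get_state()["t"])
    for x in (-.25,-.2,-.15,-.1,-.05): print(x,W(p,[[x,0,0]])[0].round(4))
E
python3 fit.py
```

```text
[0.54613227 0.08796805 1.52091225 0.06264515 0.05765295] [-0.03  0.37  0.92  0.1  -0.65 -0.43 -1.18 -0.47  0.91  0.47  0.32] 4.5
-0.25 [ 0.5337 -0.1617  0.    ]
-0.2 [ 0.5362 -0.1118  0.    ]
-0.15 [ 0.5387 -0.0618  0.    ]
-0.1 [ 0.5411 -0.0119  0.    ]
-0.05 [0.5436 0.038  0.    ]
```

```bash
python3 -m inch '[[[0.06,0.05,0,0,0,-0.02],[0.128,0.15,0,0,0,-0.05],[0.128,0.3,0,0,0,-0.09],[0.128,0.5,0,0,0,-0.137],[0.128,0.7,0,0,0,-0.137],[0.128,0.83,0,0,0,-0.137],[0.128,0.895,0,0,0,-0.137],[0.128,0.895,0,0,0,-0.137]]]'
python3 - <<'E'
from h import *
cv2.imwrite("pics/w2.png",arm.grab_frame("wrist"));im=arm.grab_frame("top")
cv2.imwrite("pics/t2.png",cv2.resize(im[130:280,120:320],None,fx=4,fy=4,interpolation=cv2.INTER_CUBIC))
E
```

```text
t: 5.5
eef_pos: [0.5341, -0.1601, 0.1884]
ee_rot: [-3.14, 0.001, -1.619]
force: [-1.6, 8.8, 10.1]
width: 0.06
```

View pics/t2.png

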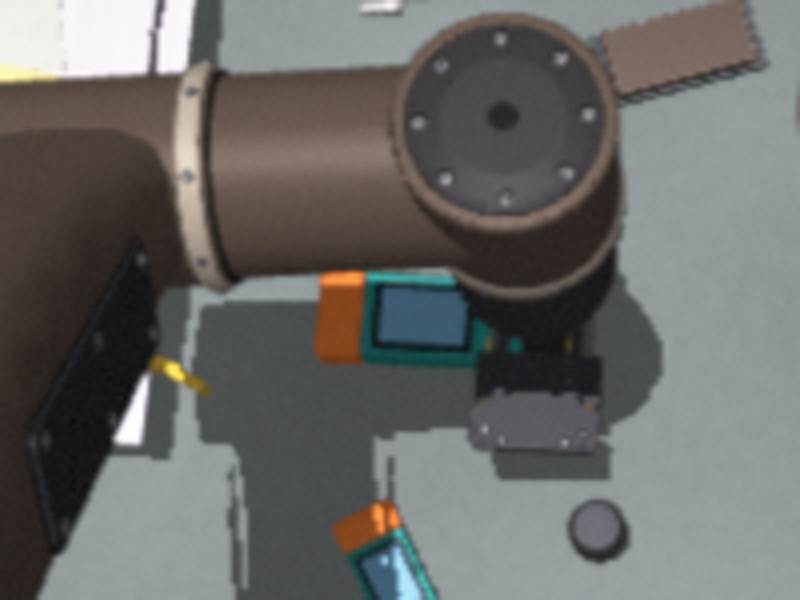

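View pics/w2.png

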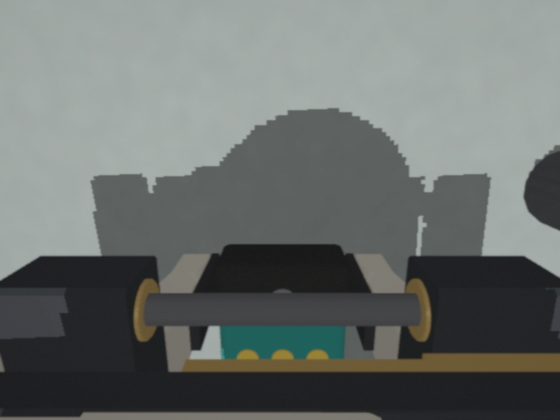

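The top crop shows the scanner held in line with the lane, its nose edge at (322,272)–(317,360) and the socket undisturbed. I'll check the nose in the riser frame.

```bash
python3 - <<'E'
from fit import *
q=np.array([(322,271),(317,361),(365,362)])/4+[120-.375,130-.375]
w=unp("top",q,.03);a=p[2];R=np.array([[np.cos(a),-np.sin(a)],[np.sin(a),np.cos(a)]])
print(((w-p[:2])@R).round(4))
g=np.array([(209,390)])/4+[120-.375,130-.375];print(((unp("top",g,.024)-p[:2])@R).round(4))
e=np.array(arm.get_state()["eef_pos"][:2]);print((e-p[:2])@R, arm.get_state()["ee_rot"][2]-(a-np.pi))
E
python3 -m inch '[[[0,0,0.005,0,0,0],[0,0,0.005,0,0,0]]]'
```

```text
[[-0.0952 -0.0257]
 [-0.0975  0.0348]
 [-0.1289  0.0338]]
[[-0.0274  0.0568]]
[-0.24868553 -0.00045397] 0.0010625426162294005
t: 5.85
eef_pos: [0.5337, -0.1613, 0.1885]
ee_rot: [3.141, 0.0, -1.62]
force: [-0.3, 2.9, 1.0]
width: 0.0598
```

```bash
python3 -m inch '[[[0.003,0.05,0,0,0,-0.004],[0.007,0.15,0,0,0,-0.008],[0.012,0.25,0,0,0,-0.008],[0.017,0.35,0,0,0,-0.008],[0.017,0.35,0,0,0,-0.008]]]'
python3 - <<'E'
from h import *
im=arm.grab_frame("top")
cv2.imwrite("pics/t3.png",cv2.resize(im[150:250,140:273],None,fx=6,fy=6,interpolation=cv2.INTER_CUBIC))
im=arm.grab_frame("scene")
cv2.imwrite("pics/s3.png",cv2.resize(im[220:370,260:460],None,fx=4,fy=4,interpolation=cv2.INTER_CUBIC))
E
```

```text
t: 6.48
eef_pos: [0.5371, -0.09, 0.1885]
ee_rot: [3.141, 0.0, -1.644]
force: [0.2, 2.0, -0.3]
width: 0.0595
```

View pics/t3.png

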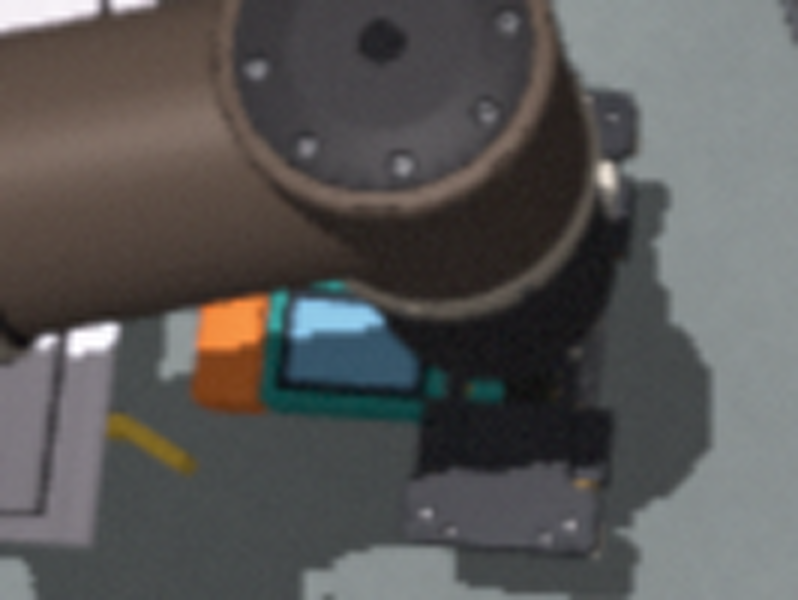

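View pics/s3.png

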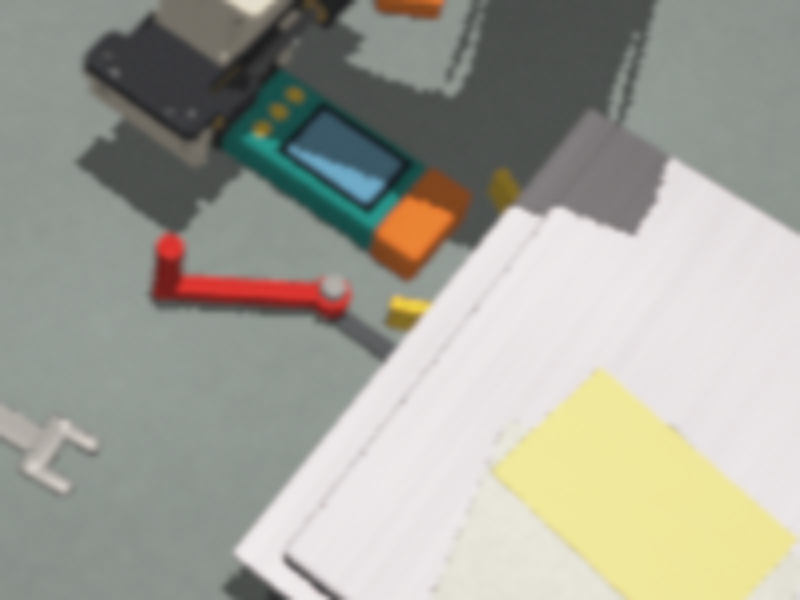

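```bash
python3 - <<'E'
from fit import *
a=p[2];R=np.array([[np.cos(a),-np.sin(a)],[np.sin(a),np.cos(a)]])
rf=lambda n,q,z,k,o:((unp(n,np.array(q)/k+np.array(o)-.5+.5/k,z)-p[:2])@R).round(4).tolist()
print("scene nose",rf("scene",[(470,195),(409,252)],.03,4,(260,220)))
print("scene guides",rf("scene",[(492,170),(390,300)],.024,4,(260,220)))
print("scene plate corner",rf("scene",[(235,550),(592,110)],.0626,4,(260,220)))
print("top nose/teal/guide",rf("top",[(193,400),(265,405),(410,410)],.03,6,(140,150)),rf("top",[(193,470)],.024,6,(140,150)))
e=np.array(arm.get_state()["eef_pos"][:2]);print((e-p[:2])@R, arm.get_state()["ee_rot"][2]-(a-np.pi))
E
```

```text
scene nose [[-0.0262, 0.0229], [-0.0328, -0.0309]]
scene guides [[-0.0265, 0.0495], [-0.0255, -0.0596]]
scene plate corner [[-0.0013, -0.2421], [0.0035, 0.0954]]
top nose/teal/guide [[-0.0255, 0.029], [-0.0572, 0.0295], [-0.1206, 0.0283]] [[-0.0273, 0.0589]]
[-1.79120319e-01  1.25957679e-04] -0.024006566026106846
```

```bash
python3 -m inch '[[[0.002,0.04,0,0,0,0],[0.005,0.1,0,0,0,0],[0.008,0.16,0,0,0,0],[0.011,0.22,0,0,0,0],[0.014,0.28,0,0,0,0],[0.016,0.32,0,0,0,0]]]'
python3 -m inch '[[[0.002,0.05,0,0,0,0],[0.005,0.1,0,0,0,0],[0.008,0.15,0,0,0,0],[0.01,0.2,0,0,0,0],[0.013,0.25,0,0,0,0],[0.015,0.29,0,0,0,0],[0.016,0.32,0,0,0,0],[0.016,0.32,0,0,0,0]]]'
python3 - <<'E'
from h import *
im=arm.grab_frame("top")
cv2.imwrite("pics/t4.png",cv2.resize(im[150:250,140:273],None,fx=6,fy=6,interpolation=cv2.INTER_CUBIC))
im=arm.grab_frame("scene")
cv2.imwrite("pics/s4.png",cv2.resize(im[220:370,260:460],None,fx=4,fy=4,interpolation=cv2.INTER_CUBIC))
E
```

```text
t: 7.32
eef_pos: [0.5404, -0.0262, 0.1886]
ee_rot: [3.142, 0.0, -1.644]
force: [0.4, -0.2, -2.0]
width: 0.0597
t: 8.32
eef_pos: [0.5436, 0.0373, 0.1887]
ee_rot: [-3.141, 0.0, -1.644]
force: [-0.1, 0.2, -2.0]
width: 0.06
```

View pics/t4.png

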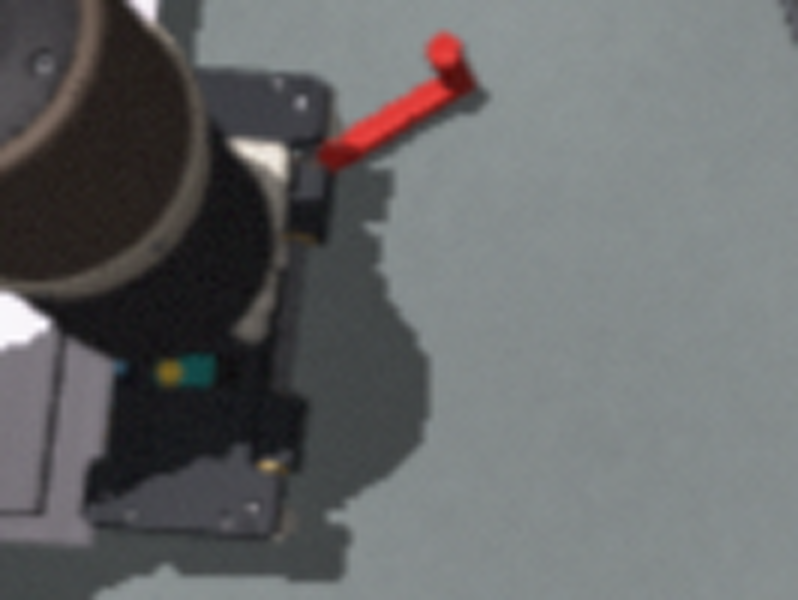

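View pics/s4.png

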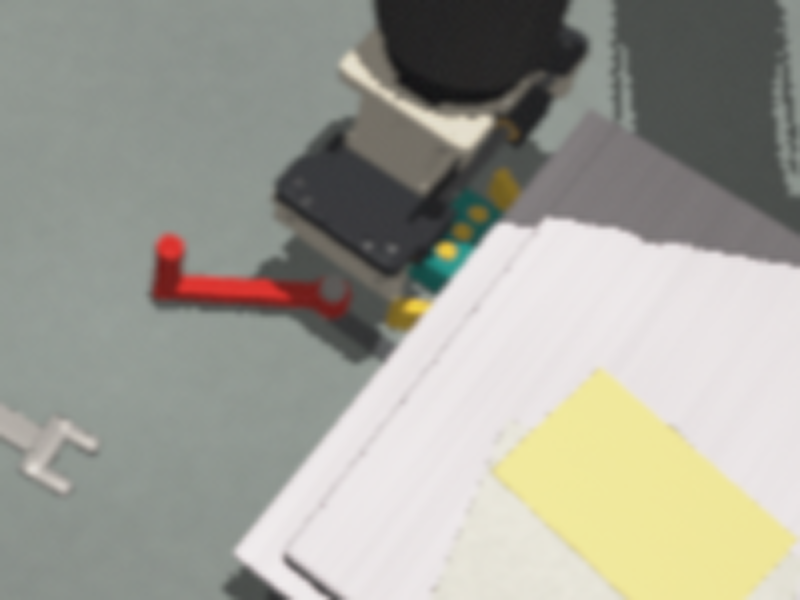

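```bash
python3 -m inch '[[[0,0,0,0,0,0],[0,0,0,0,0,0],[0,0,0,0,0,0],[0,0,0.1,0,0,0],[0,0,0.25,0,0,0],[0,0,0.25,0,0,0]]]' 70
python3 -m inch '[[[-0.005,-0.1,0,0,0,0.004],[-0.01,-0.2,0,0,0,0.008],[-0.014,-0.28,0,0,0,0.008],[-0.014,-0.28,0,0,0,0.008],[-0.014,-0.28,0,0,0,0.008]]]' 0
python3 -m inch '[[[0,0,-0.1,0,0,0],[0,0,-0.2,0,0,0],[0,0,-0.27,0,0,0],[0,0,-0.27,0,0,0]]]'
python3 - <<'E'
from fit import *
im=arm.grab_frame("wrist");cv2.imwrite("pics/w5.png",im)
im=arm.grab_frame("scene")
cv2.imwrite("pics/s5.png",cv2.resize(im[220:370,260:460],None,fx=4,fy=4,interpolation=cv2.INTER_CUBIC))
a=p[2];R=np.array([[np.cos(a),-np.sin(a)],[np.sin(a),np.cos(a)]])
e=np.array(arm.get_state()["eef_pos"][:2]);print((e-p[:2])@R)
E
```

```text
t: 9.18
eef_pos: [0.5444, 0.037, 0.241]
ee_rot: [-3.137, 0.002, -1.645]
force: [-0.2, 0.7, -0.8]
width: 0.0699
t: 9.8
eef_pos: [0.5408, -0.0192, 0.2385]
ee_rot: [-3.142, 0.0, -1.62]
force: [0.1, 0.4, -0.3]
width: 0.0259
t: 10.3
eef_pos: [0.5404, -0.019, 0.1837]
ee_rot: [3.14, -0.001, -1.62]
force: [0.8, -0.0, -0.3]
width: 0.0
[-0.10708668 -0.00022718]
```

View pics/w5.png

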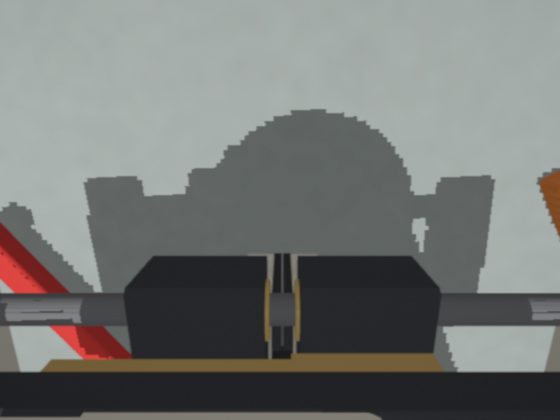

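View pics/s5.png

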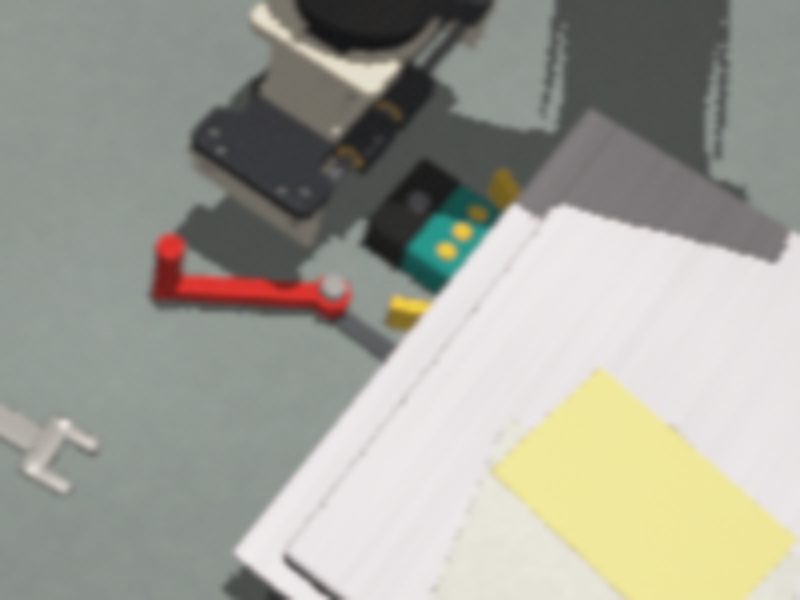

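```bash
python3 -m inch '[[[0.003,0.05,0,0,0,0],[0.006,0.1,0,0,0,0],[0.008,0.14,0,0,0,0],[0.009,0.17,0,0,0,0],[0.01,0.2,0,0,0,0],[0.012,0.23,0,0,0,0],[0.012,0.245,0,0,0,0],[0.012,0.245,0,0,0,0]]]'
python3 -m inch '[[[0,0.01,0,0,0,0],[0.001,0.02,0,0,0,0],[0.001,0.02,0,0,0,0]]]'
python3 - <<'E'
from fit import *
im=arm.grab_frame("scene")
cv2.imwrite("pics/s6.png",cv2.resize(im[220:370,260:460],None,fx=4,fy=4,interpolation=cv2.INTER_CUBIC))
a=p[2];R=np.array([[np.cos(a),-np.sin(a)],[np.sin(a),np.cos(a)]])
e=np.array(arm.get_state()["eef_pos"][:2]);print((e-p[:2])@R)
E
```

```text
t: 11.4
eef_pos: [0.5431, 0.0299, 0.1847]
ee_rot: [-3.141, 0.0, -1.62]
force: [0.7, -1.6, 1.2]
width: 0.0001
t: 11.78
eef_pos: [0.5432, 0.0337, 0.1846]
ee_rot: [3.141, -0.0, -1.62]
force: [-0.1, -3.3, 2.5]
width: 0.0005
[-0.05436835  0.000193  ]
```

View pics/s6.png

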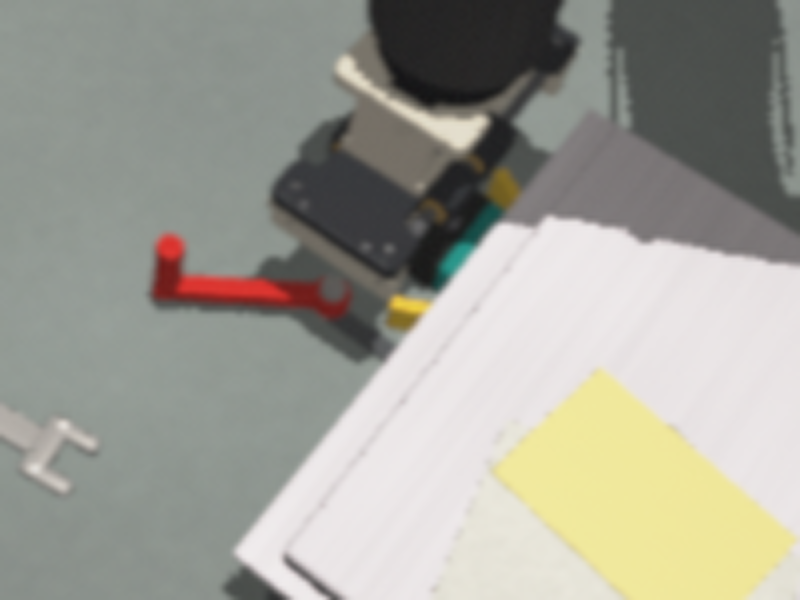

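Pushing takes about 3 N, which is plain friction. I'll continue in 1–2 mm steps, watching the force.

```bash
python3 -m inch '[[[0,0.005,0,0,0,0],[0,0.01,0,0,0,0],[0,0.01,0,0,0,0]]]'
python3 -m inch '[[[0,0.005,0,0,0,0],[0,0.005,0,0,0,0]]]'
python3 -m inch '[[[0,0.005,0,0,0,0],[0,0.005,0,0,0,0]]]'
```

```text
t: 12.2
eef_pos: [0.5432, 0.0358, 0.1846]
ee_rot: [3.141, -0.0, -1.62]
force: [-1.0, -3.8, 3.4]
width: 0.0006
t: 12.45
eef_pos: [0.5433, 0.0369, 0.1846]
ee_rot: [3.142, 0.0, -1.62]
force: [-0.8, -3.9, 2.3]
width: 0.0001
t: 12.7
eef_pos: [0.5433, 0.0377, 0.1846]
ee_rot: [3.141, -0.0, -1.62]
force: [0.3, -5.3, 3.3]
width: 0.0005
```

```bash
python3 -m inch '[[[0,0.005,0,0,0,0],[0,0.005,0,0,0,0]]]'
python3 -m inch '[[[0,0.005,0,0,0,0],[0,0.005,0,0,0,0]]]'
```

```text
t: 12.95
eef_pos: [0.5431, 0.038, 0.1846]
ee_rot: [3.141, -0.001, -1.62]
force: [0.3, -11.8, 4.0]
width: 0.0
t: 13.2
eef_pos: [0.5429, 0.0383, 0.1846]
ee_rot: [3.14, -0.002, -1.62]
force: [1.1, -14.3, 5.0]
width: 0.0006
```

The nose met the stop: force rose from about 4 N to 14 N, with the TCP 49.8 mm in front of the mouth, as predicted. I'll back off and plan the keeper swing.

```bash
python3 -m inch '[[[0,-0.05,0,0,0,0],[-0.004,-0.15,0,0,0,0],[-0.004,-0.15,0.15,0,0,0],[-0.004,-0.15,0.35,0,0,0],[-0.004,-0.15,0.35,0,0,0]]]' 40
python3 - <<'E'
from fit import *
im=arm.grab_frame("top")
cv2.imwrite("pics/t7.png",cv2.resize(im[140:240,150:283],None,fx=6,fy=6,interpolation=cv2.INTER_CUBIC))
im=arm.grab_frame("scene")
cv2.imwrite("pics/s7.png",cv2.resize(im[220:370,260:460],None,fx=4,fy=4,interpolation=cv2.INTER_CUBIC))
for th in (.91,1.1,1.3,1.57,1.8,2.0,2.2,2.4,2.6,2.8,3.0,3.14):
    print(th,W(p,[[-.054-.092*np.sin(th),-.072-.092*np.cos(th),0]])[0,:2].round(4))
E
```

```text
t: 13.82
eef_pos: [0.5437, 0.0095, 0.2577]
ee_rot: [-3.136, 0.002, -1.62]
force: [0.2, 0.3, -0.5]
width: 0.0393
0.91 [ 0.6681 -0.0449]
1.1 [ 0.6529 -0.0535]
1.3 [ 0.6355 -0.0593]
1.57 [ 0.6108 -0.0614]
1.8 [ 0.59  -0.058]
2.0 [ 0.5729 -0.0512]
2.2 [ 0.5576 -0.0411]
2.4 [ 0.5445 -0.0282]
2.6 [ 0.5342 -0.013 ]
2.8 [0.5272 0.004 ]
3.0 [0.5237 0.022 ]
3.14 [0.5235 0.0349]
```

View pics/s7.png

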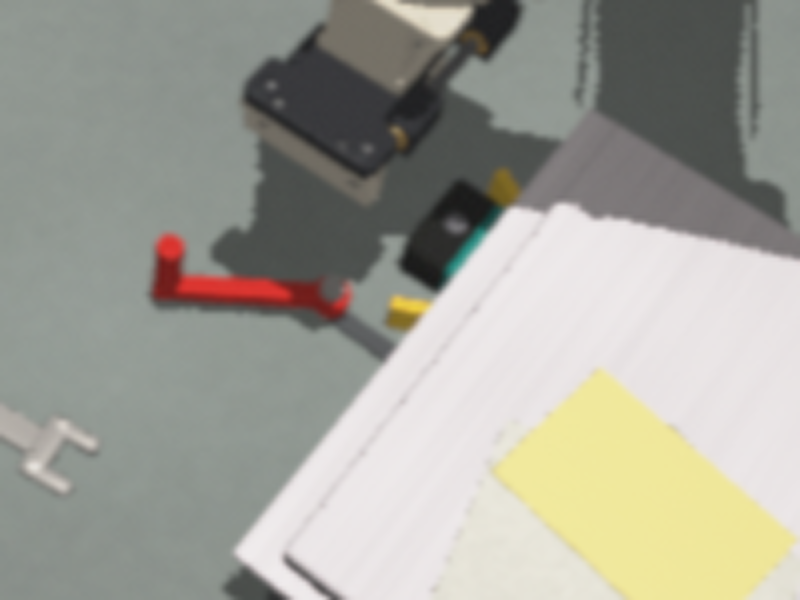

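View pics/t7.png

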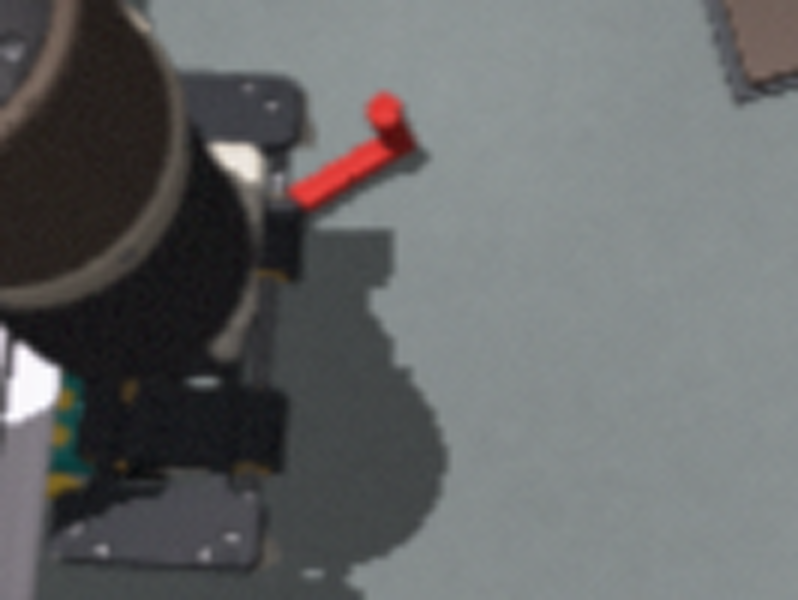

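```bash
python3 -m inch '[[[0.2,-0.09,0,0,0,0],[0.4,-0.18,0,0,0,0],[0.55,-0.27,0,0,0,0],[0.602,-0.272,0,0,0,0],[0.602,-0.272,0,0,0,0]]]'
python3 - <<'E'
from h import *
im=arm.grab_frame("wrist");cv2.imwrite("pics/w8.png",im)
im=arm.grab_frame("scene")
cv2.imwrite("pics/s8.png",cv2.resize(im[220:370,260:460],None,fx=4,fy=4,interpolation=cv2.INTER_CUBIC))
E
```

```text
t: 14.55
eef_pos: [0.6627, -0.0448, 0.253]
ee_rot: [3.139, -0.0, -1.621]
force: [-0.4, -1.0, 0.5]
width: 0.04
```

View pics/w8.png

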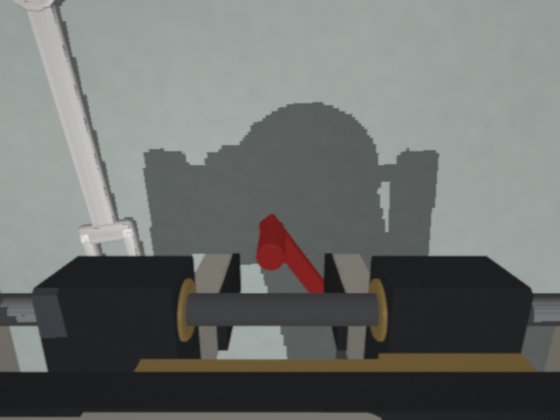

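View pics/s8.png

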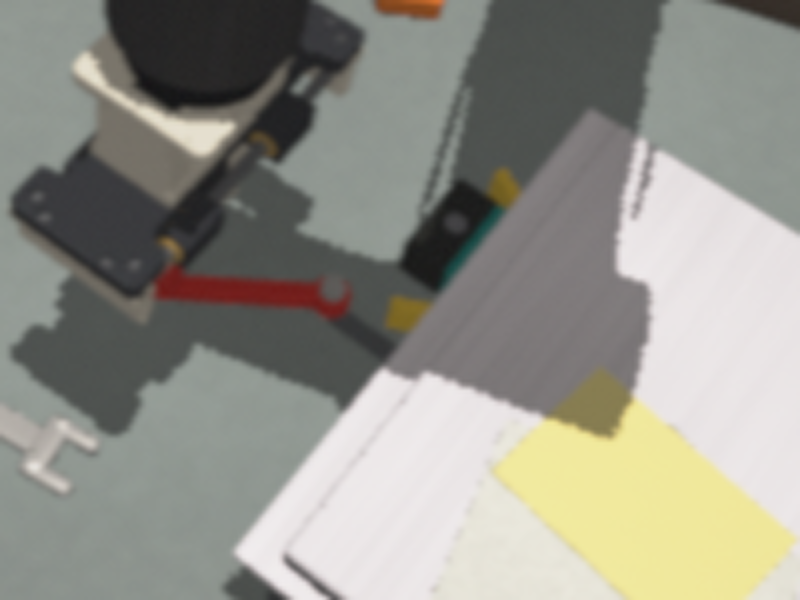

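```bash
python3 -c "
from h import *
print(unp('wrist',[(271,253)],.062))"
```

```text
[[ 0.66676021 -0.04758057]]
```

```bash
python3 -m inch '[[[0,0,-0.1,0,0,0],[0,0,-0.205,0,0,0],[0,0,-0.205,0,0,0],[0,0,-0.205,0,0,0],[0,0,-0.205,0,0,0]]]' 28 5
python3 -m inch '[[[-0.04,-0.025,0,0,0,0],[-0.08,-0.046,0,0,0,0],[-0.125,-0.063,0,0,0,0],[-0.166,-0.075,0,0,0,0],[-0.225,-0.082,0,0,0,0],[-0.289,-0.084,0,0,0,0],[-0.289,-0.084,0,0,0,0]]]'
```

```text
t: 15.28
eef_pos: [0.6631, -0.0444, 0.2149]
ee_rot: [-3.14, 0.0, -1.619]
force: [0.4, 0.2, -0.1]
width: 0.0281
t: 16.15
eef_pos: [0.6039, -0.0614, 0.2137]
ee_rot: [3.141, 0.0, -1.62]
force: [0.4, 0.6, 0.2]
width: 0.0279
```

```bash
python3 -m inch '[[[-0.05,0.006,0,0,0,0],[-0.105,0.017,0,0,0,0],[-0.15,0.033,0,0,0,0],[-0.19,0.051,0,0,0,0],[-0.23,0.075,0,0,0,0],[-0.267,0.102,0,0,0,0],[-0.332,0.166,0,0,0,0],[-0.332,0.166,0,0,0,0]]]'
python3 - <<'E'
from h import *
im=arm.grab_frame("wrist");cv2.imwrite("pics/w9.png",im)
im=arm.grab_frame("scene")
cv2.imwrite("pics/s9.png",cv2.resize(im[220:370,260:460],None,fx=4,fy=4,interpolation=cv2.INTER_CUBIC))
E
```

```text
t: 17.15
eef_pos: [0.5378, -0.0272, 0.2138]
ee_rot: [3.141, 0.0, -1.619]
force: [-0.4, -0.2, -0.4]
width: 0.0279
```

View pics/s9.png

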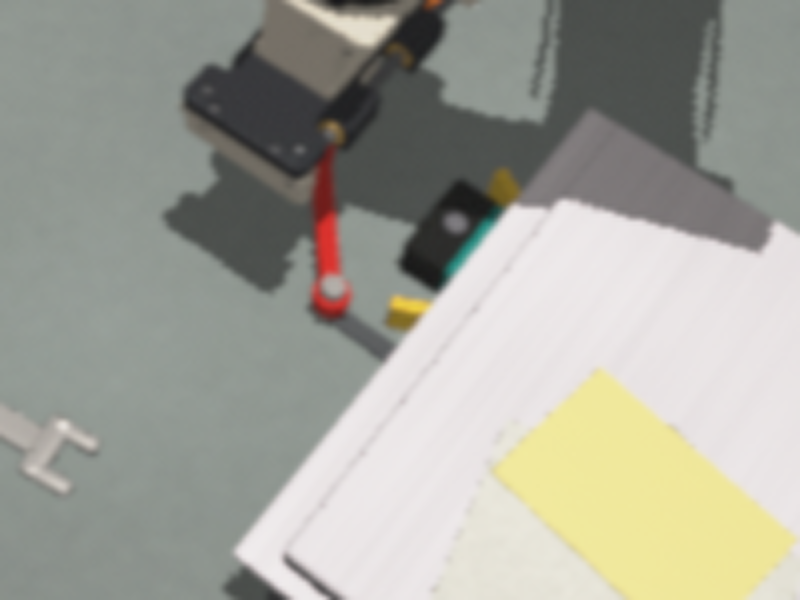

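View pics/w9.png

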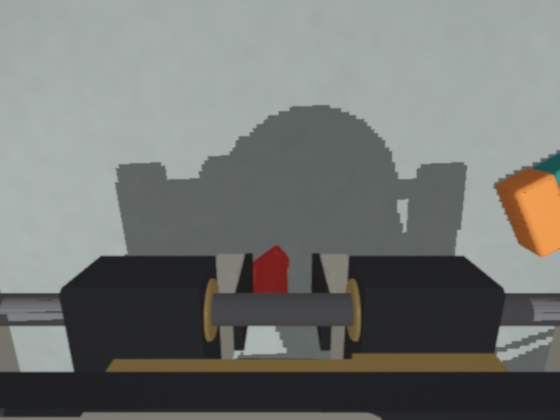

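```bash
python3 -m inch '[[[0.02,0,0,0,0,0],[0.02,-0.08,0,0,0,0],[0.01,-0.18,0,0,0,0],[0.01,-0.2,0,0,0,0],[0.01,-0.2,0,0,0,0]]]' 44
python3 -m inch '[[[0,0,0,0,0,0],[0,0,0,0,0,0],[0,0,0,0,0,0],[0,0,0,0,0,0]]]' 0
python3 -m inch '[[[0,0.06,0,0,0,0],[-0.01,0.12,0,0,0,0],[-0.02,0.18,0,0,0,0],[-0.035,0.24,0,0,0,0],[-0.045,0.29,0,0,0,0],[-0.05,0.33,0,0,0,0],[-0.055,0.365,0,0,0,0],[-0.055,0.365,0,0,0,0]]]'
```

```text
t: 17.88
eef_pos: [0.5406, -0.0692, 0.2136]
ee_rot: [3.141, -0.0, -1.622]
force: [-0.0, 0.1, 0.6]
width: 0.0441
t: 18.38
eef_pos: [0.5408, -0.068, 0.2137]
ee_rot: [-3.142, 0.0, -1.62]
force: [-0.7, 0.3, 0.4]
width: 0.0096
t: 19.38
eef_pos: [0.5302, 0.0057, 0.214]
ee_rot: [-3.14, 0.001, -1.619]
force: [-0.2, 0.3, -0.1]
width: 0.0006
```

```bash
python3 -m inch '[[[-0.005,0.015,0,0,0,0],[-0.01,0.03,0,0,0,0],[-0.01,0.045,0,0,0,0],[-0.01,0.045,0,0,0,0]]]'
python3 - <<'E'
from h import *
im=arm.grab_frame("scene")
cv2.imwrite("pics/s10.png",cv2.resize(im[220:370,260:460],None,fx=4,fy=4,interpolation=cv2.INTER_CUBIC))
E
```

```text
t: 19.88
eef_pos: [0.5277, 0.0139, 0.2137]
ee_rot: [-3.142, 0.0, -1.62]
force: [-0.2, -0.5, -0.1]
width: 0.0004
```

View pics/s10.png

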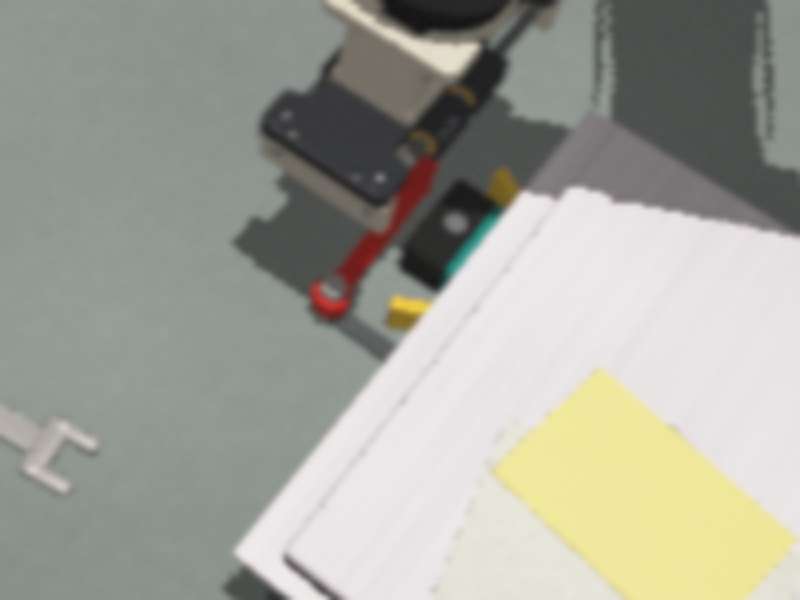

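The bar is almost parallel to the tail. I'll go on in 1–1.5 mm steps until the limit pushes back.

```bash
for i in 1; do :; done; python3 -m inch '[[[0,0.008,0,0,0,0],[0,0.008,0,0,0,0]]]'
python3 -m inch '[[[0,0.007,0,0,0,0],[0,0.007,0,0,0,0]]]'
python3 -m inch '[[[0,0.005,0,0,0,0],[0,0.005,0,0,0,0]]]'
```

```text
t: 20.18
eef_pos: [0.5277, 0.0154, 0.2136]
ee_rot: [3.141, -0.0, -1.62]
force: [-0.2, 0.3, 0.5]
width: 0.0007
t: 20.42
eef_pos: [0.5277, 0.0168, 0.2136]
ee_rot: [3.141, -0.0, -1.62]
force: [0.1, 0.2, 0.5]
width: 0.0006
t: 20.68
eef_pos: [0.5276, 0.0175, 0.2136]
ee_rot: [3.141, -0.0, -1.62]
force: [0.7, -3.5, -0.9]
width: 0.0001
```

```bash
python3 -m inch '[[[0,0.005,0,0,0,0],[0,0.005,0,0,0,0]]]'
python3 -m inch '[[[0,-0.03,0,0,0,0],[0,-0.15,0,0,0,0],[0,-0.3,0.15,0,0,0],[0,-0.5,0.4,0,0,0],[0,-0.8,0.6,0,0,0],[0,-1,0.7,0,0,0]]]'
python3 -m inch '[[[-0.2,-0.2,0.2,0,0,0],[-0.3,-0.4,0.3,0,0,0],[-0.3,-0.7,0.3,0,0,0],[-0.3,-0.8,0.3,0,0,0],[-0.3,-0.8,0.3,0,0,0]]]'
python3 - <<'E'
from h import *
im=arm.grab_frame("scene");cv2.imwrite("pics/s11f.png",im)
cv2.imwrite("pics/s11.png",cv2.resize(im[220:370,260:460],None,fx=4,fy=4,interpolation=cv2.INTER_CUBIC))
im=arm.grab_frame("top");cv2.imwrite("pics/t11f.png",im)
cv2.imwrite("pics/t11.png",cv2.resize(im[140:240,120:253],None,fx=6,fy=6,interpolation=cv2.INTER_CUBIC))
E
```

```text
t: 20.92
eef_pos: [0.5276, 0.0181, 0.2137]
ee_rot: [3.141, -0.001, -1.62]
force: [1.1, -6.7, 0.7]
width: 0.0006
t: 21.68
eef_pos: [0.5277, -0.1826, 0.3559]
ee_rot: [-3.139, 0.001, -1.619]
force: [1.9, 0.4, -0.4]
width: 0.0001
t: 22.3
eef_pos: [0.4675, -0.3423, 0.413]
ee_rot: [3.141, 0.001, -1.622]
force: [0.1, 0.3, -0.4]
width: 0.0007
```

View pics/s11.png

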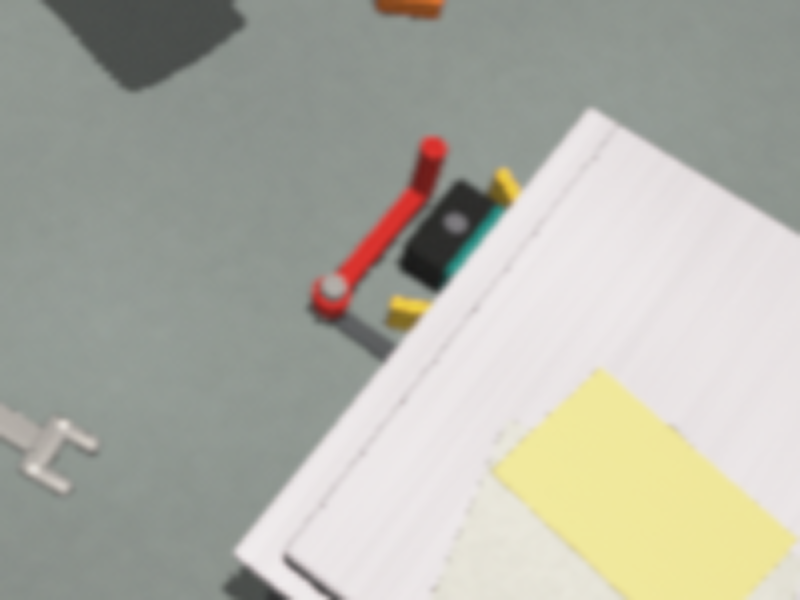

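View pics/t11.png

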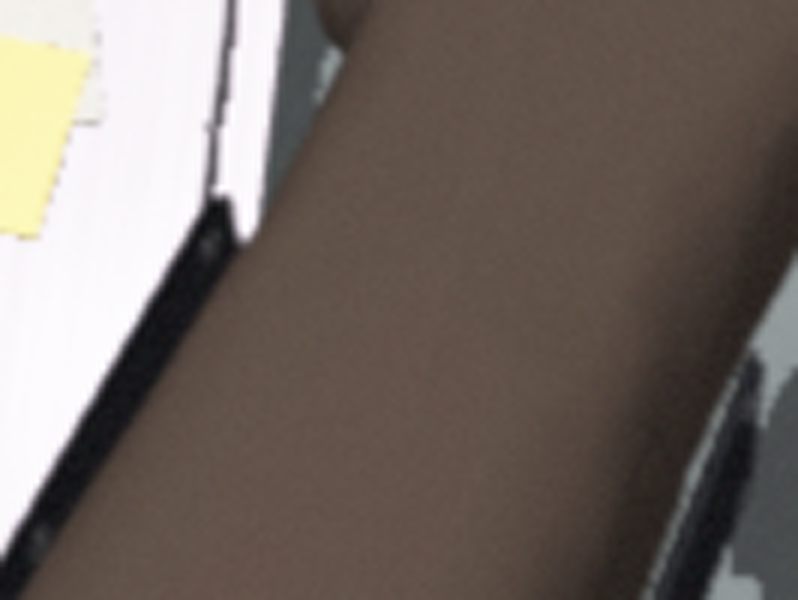

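View pics/t11f.png

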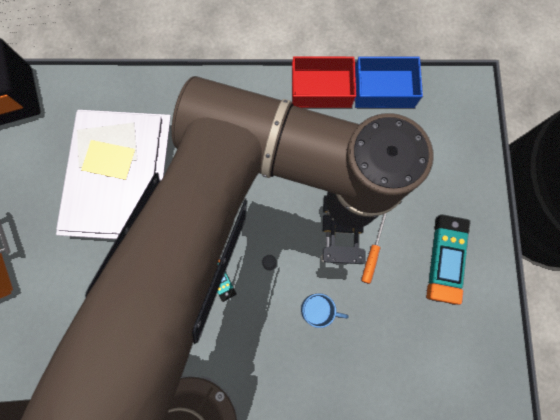

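```bash
python3 - <<'E'
from fit import *
a=p[2];R=np.array([[np.cos(a),-np.sin(a)],[np.sin(a),np.cos(a)]])
rf=lambda q,z:((unp("scene",np.array(q)/4+np.array((260,220))-.375,z)-p[:2])@R).round(4)
k=rf([(433,147)],.062)[0];pv=rf([(332,287)],.026)[0];d=k-pv
print("knob",k,"pivot",pv,np.hypot(*d),"angle",np.arctan2(-d[0],-d[1])%(2*np.pi))
print("tail",rf([(461,181),(403,244)],.03))
E
```

```text
knob [-0.0529  0.016 ] pivot [-0.0543 -0.0746] 0.09061081613140895 angle 3.1570439624733666
tail [[-0.0352  0.0277]
 [-0.0382 -0.0287]]
```

The keeper measures about 3.15 rad, which is its limit. The tail is at riser x ≈ -37 mm, centred in the lane, and the arm is clear. I'm handing it in.

```bash
python3 -c "
from station import arm
s=arm.get_state();print(s['t'],s['force']);print(arm.job_done())"
```

```text
22.4 [-0.11228669  1.45361905 -0.40160723]
the job is handed in; nothing more can be done
None
```

The middle-sized scanner is in its bay against the rubber stop, the keeper is closed behind it, and I handed the job in at 22.4 s. The hand-in gave no verdict.

- **How it was done:** I gripped the scanner near its tail, slid it nose first between the guides, then let go and pushed the tail with closed fingers until it met the stop. The push force rose from about 4 N to 14 N there, against the 30 N limit. I then swung the keeper by its knob until it pushed back with about 7 N.
- **Final position:** In the scene camera the tail is at riser x ≈ -37 mm, where -40 is nominal. It is centred to about 1 mm and in line with the lane to about 3°.
- **Keeper:** It measures about 3.15 rad, so it is at its limit within measuring error.
- **Robot and bystanders:** The arm ended clear of everything, with only sensor noise on the force reading. The bystanders that could be seen in the last pictures look unmoved. I judged that by eye and did not measure it, and the arm hid part of the table in the last top view.
- **Disagreements:** While aligning, the scene camera put the guides about 5 mm to one side of the top-camera fit. The scanner shifted with them, so its place between the guides agreed to about 2 mm. An early check had the scanner about 2° off in the grip, which I corrected before it went in. The last top view of the bay was hidden by the arm, so the final check rests on the scene camera and the contact forces.

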